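# Put the flat battery pack on charge in a push-push dock

## Task

The battery pack with the red cap is flat: stand it in the empty charging dock and push it firmly down to the stop so that the dock's catch holds it down, then let go (a second push would make the catch release it again). Leave the green-capped pack standing where it is.

Things in the scene. Friction and masses are not known exactly. Their poses are not given: they have to be found in the camera images.
- red_pack_mid (a point): the flat battery pack: upright block, dark grey, red cap, thin white line all round; 60 (its x) x 36 (its y) x 95 mm high (z), 0.16 to 0.24 kg, standing loose on the worktop. The point is its centre, 47.5 mm above its underside. Grip it across the 36 mm from above, at the cap. Half a turn about z makes no difference to the fit
- green_pack_mid (a point): bystander: a charged pack, same shape and size, green cap, standing loose on the worktop (point: its centre, 47.5 mm up). Another bystander, not listed, is a second dock like the empty one, with a grey-capped pack held down in it, 123 mm high in all: it stands 170 to 400 mm to the left or right of the empty dock, so carry the red pack over it
- dock_rim (a point): centre of the rim of the empty charging dock, 85 mm above the worktop. The dock is fixed: a light grey box 96 (its x) x 72 mm (its y) with a dark housing 17 mm thick at its +x end. Its open pocket is 76 (x) x 52 mm (y), 8 mm to spare round a pack; the mouth is bevelled, 8 mm wider on every side at the rim. The pocket floor is a sprung tray, 35 mm below the rim when up
- dock_tray (a joint): how far that tray is pushed down, m: 0 up (pack's top 60 mm above the rim), 0.022 caught (top 38 mm above the rim, white line level with it), 0.033 firm stop. Press the pack's top down: about 4 N at first, 8 N near the stop; 15 to 20 N there is harmless. From beyond 0.032 it rises to 0.022 and is caught when let go; from less it springs back up. A second full push releases it
There are look-alikes about, which are no part of the job. What is shaped like the part that bears red_pack_mid but purple is not meant.

How it is judged:
By the outcome, as a careful person would: the job done as asked, in the order asked, and still so for the second after the job is handed in, with the robot touching nothing.
It also fails if it takes over 43 s, if anything falls off the work surface, if the arm or the gripper's body presses on something with over 40 N, if the wrist force passes 120 N, or if a joint passes its speed limit or range.

## Robot

A 6-joint arm with a two-finger parallel gripper is mounted at the origin on a cart in front of the work surface, level with it; the furniture and walls round the work are solid. World frame = base frame: x ahead of the robot, y to its left, z up, the work surface at z = 0. Lengths are in m, angles in rad, forces in N, time in s.
With the tool pointing down it reaches from about 0.35 to 0.725 m from the base axis. Payload 4.3 kg.
Tool frame: the origin (TCP) lies midway between the tips of the shut fingers; the grasp point (between the pads) lies bot.grip_depth behind it (bot.grip_depth is the distance from the TCP to the grasp point, in m); z points along the fingers, y is the line along which they close (so a half turn about z gives the same grasp; the last joint's range is limited). The gripper opens to 85 mm and grips with 20 to 120 N. Pads are 22 mm wide; open, the fingers measure 114 mm over their backs; the gripper's body (76 mm by 85 mm) begins 54 mm behind the grasp point. The pads swing forward as they close: fully open they stand 13 mm farther back than shut.
Start: joints at [-1.231, 0.377, 0.081, 1.274, 0, 1.46], TCP at [0.25, -0.518, 0.231] pointing down, gripper open.
Joint ranges: [-2.72, 2.72], [-0.84, 1.66], [-1.02, 1.22], [-1.77, 2.12], [-1.37, 1.28], [-3.14, 3.14]. Speed limits (rad/s): [2.57, 2.57, 3.14, 3.14, 3.14, 3.14].

## Interface

Orientations are given as a unit quaternion [w, x, y, z].
In Python, from plant import bot gives the robot as it stands. The module is installed in compiled form; this text tells all that it offers. Calls block until the motion is done:
- bot.movep(position, orientation): joint-space move of the TCP to a pose.
- bot.move_linear(position, max_speed=0.15, frame=None): straight line of the TCP; frame=None keeps the orientation; max_speed is the mean speed in m/s.
- bot.move_j(angles): joint-space move.
- bot.gripper_to(opening, force=None): finger opening in m; force is the grip in N (None keeps the last); returns when the fingers have stopped.
- bot.hold(seconds).
- bot.solve_ik(position, orientation): joint angles nearest the present ones, or None.
- bot.state(): the state.
- bot.camera(name): name is "scene" or "top" or "wrist"; returns a dict with "frame" (384x512x3 uint8, red, green, blue), "z_map" (384x512 float32, m along the optical axis (not along the pixel's ray), 0 where there is no reading), "fovy" (degrees; the focal length in pixels is half the picture's height over the tangent of half this angle, whatever the lens; pixels are square), "cx", "cy" (the principal point, pixels), "T" (4x4, takes a point from camera to world coordinates). Camera axes: x right, y up, looking along -z (the intrinsics and any distortion apply to the point x, -y, -z); pixel columns grow to the right and rows downward; lengths in m; the calibration is good to about 2 mm. A picture is of the moment at which its call begins.
A pose or a line that the arm cannot do raises bot.MotionError and nothing moves.
- bot.close_job(): hands the job in; it is judged then, once.
The state is a dict: "t": time; "qpos": joint angles; "qvel": joint speeds; "effort": joint torques, N m; "position": TCP position; "tcp_rot": TCP orientation; "force": force on the tool from outside, world axes, zero at the start; "ft_torque": the same for the moment, N m; "width": finger opening in m; "grasp_force": force on a finger pad.
Only numpy, scipy, OpenCV 4.12 (cv2) and the standard library are available. Lean on these libraries where they do the work, as an engineer would, in place of code of your own. Each camera call takes 0.05 s, during which the arm holds its last target. There are 200 camera calls.

## Working session

There is one attempt and no reset: what is moved stays moved. The work goes in short steps, each a Python script; the robot and the scene stay as the last script left them, time stands still between calls to the robot, and variables do not carry over. Pictures are saved under pics/ and viewed, at most 10 in all, crops included, and the job is handed in when it is done.

```bash
mkdir -p pics; cat > h.py <<'E'
import numpy as np, cv2
from plant import bot
def snap(n,f):
    c=bot.camera(n); cv2.imwrite(f'pics/{f}.png',cv2.cvtColor(c['frame'],cv2.COLOR_RGB2BGR)); np.savez(f'pics/{f}.npz',**{k:c[k] for k in c}); return c
def cloud(c):
    z=c['z_map']; h,w=z.shape; f=h/2/np.tan(np.radians(c['fovy'])/2)
    u,v=np.meshgrid(np.arange(w)+.0,np.arange(h)+.0)
    P=np.stack([(u-c['cx'])/f*z,-(v-c['cy'])/f*z,-z,np.ones_like(z)],-1)
    return (P@np.asarray(c['T']).T)[...,:3]
E
python3 - <<'E'
from h import *
a=snap('top','top');b=snap('scene','scene')
for c in(a,b): print({k:c[k] for k in c if k not in('frame','z_map')})
s=bot.state();print(s['t'],s['tcp_rot'],s['width'],bot.grip_depth)
E
```

```text
{'fovy': 56.36726715059739, 'cx': 256.78590558820645, 'cy': 189.49277062550794, 'T': array([[ 0.01678513,  0.99485799, -0.09987916,  0.41923446],
       [-0.9996545 ,  0.01871862,  0.01845265, -0.06987847],
       [ 0.02022736,  0.09953492,  0.99482845,  0.94511172],
       [ 0.        ,  0.        ,  0.        ,  1.        ]])}
{'fovy': 47.86268777183861, 'cx': 254.14561020732734, 'cy': 192.78300727313038, 'T': array([[ 0.58273231,  0.44223699, -0.68179872, -0.14981481],
       [-0.81256751,  0.33001381, -0.48044242, -0.55429339],
       [ 0.01253358,  0.83397681,  0.55165712,  0.63692469],
       [ 0.        ,  0.        ,  0.        ,  1.        ]])}
0.1 [-9.26002522e-04  9.74815565e-01  2.23010632e-01 -1.18217093e-04] 0.08563297447438717 0.0187
```

View pics/top.png

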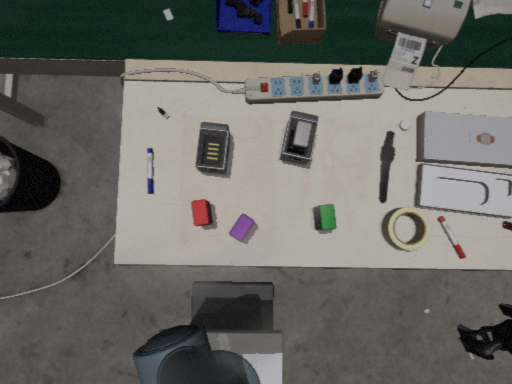

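View pics/scene.png

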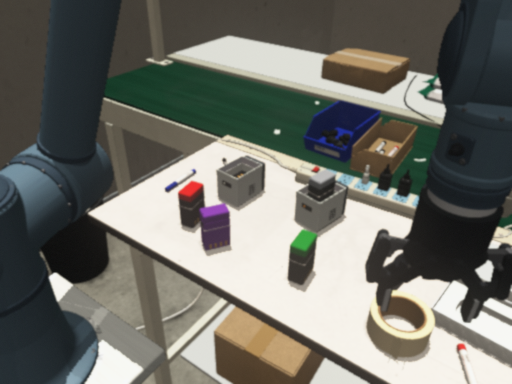

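The top view shows the red cap at (201,212), the purple look-alike at (242,228), the green cap at (327,217), the empty dock with brass contacts at (213,149), and the occupied dock at (299,138). In the scene view the red cap is at (191,190). The red pack is the one with the grey body and red cap, and the purple one is all purple.

```bash
python3 - <<'E'
from h import *
c=dict(np.load('pics/top.npz')); P=cloud(c); F=c['frame']
cv2.imwrite('pics/crop.png',cv2.resize(cv2.cvtColor(F[110:250,170:345],cv2.COLOR_RGB2BGR),None,fx=4,fy=4,interpolation=cv2.INTER_CUBIC))
def rect(n,box,lo,hi):
    u0,u1,v0,v1=box; Q=P[v0:v1,u0:u1].reshape(-1,3); Q=Q[(Q[:,2]>lo)&(Q[:,2]<hi)]
    r=cv2.minAreaRect((Q[:,:2]*1000).astype(np.float32)); print(n,len(Q),'z',np.median(Q[:,2]).round(4),r, 'mean',Q.mean(0).round(4))
rect('red',(185,222,190,235),.085,.11)
rect('purple',(225,260,208,245),.085,.11)
rect('green',(310,342,195,238),.085,.11)
rect('dock',(188,235,115,180),.06,.11)
rect('dock .082',(188,235,115,180),.081,.11)
rect('dock2',(275,325,105,170),.075,.14)
print('table',np.median(P[190:200,260:300,2]))
E
```

```text
red 393 z 0.0945 ((448.66143798828125, 49.386802673339844), (60.03504943847656, 36.25040817260742), 9.776322364807129) mean [0.4484 0.0487 0.0943]
purple 380 z 0.0947 ((414.5000915527344, -50.13765335083008), (35.337074279785156, 59.573631286621094), 57.75202560424805) mean [ 0.4145 -0.05    0.0946]
green 382 z 0.0946 ((442.9725341796875, -253.96815490722656), (59.72258758544922, 35.90519714355469), 6.907074451446533) mean [ 0.443  -0.2533  0.0945]
dock 800 z 0.0804 ((613.3847045898438, 26.960737228393555), (72.24492645263672, 113.46751403808594), 84.9355239868164) mean [0.6182 0.0276 0.0786]
dock .082 369 z 0.0835 ((612.8963623046875, 27.006689071655273), (72.22691345214844, 111.9256591796875), 84.90409088134766) mean [0.6256 0.0261 0.0837]
dock2 1030 z 0.0852 ((644.392822265625, -190.74574279785156), (72.20814514160156, 112.9593734741211), 79.14656829833984) mean [ 0.6428 -0.1902  0.098 ]
table 1.6768015033641337e-05
```

View pics/crop.png

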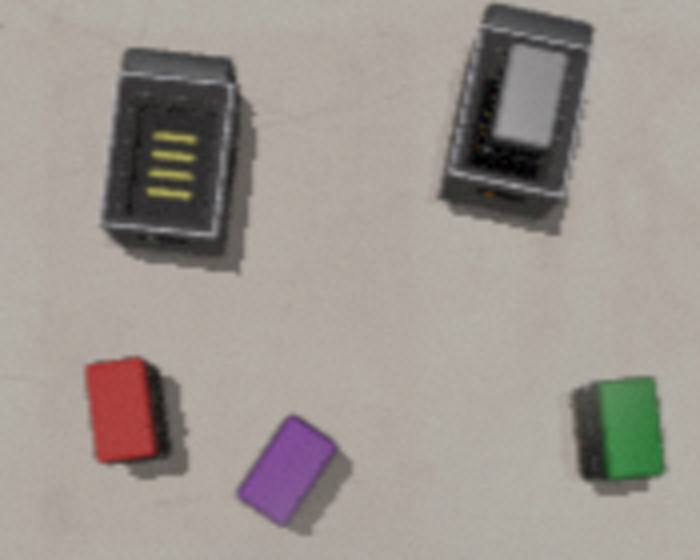

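The sizes agree: caps about 60x36 mm at z≈0.0945, dock 113x72 mm including the housing. The crop confirms that the target is the red-capped pack at crop (125,410), yaw +9.8°. The empty dock is at crop (172,150), yaw −5.1°, with its housing on the far side. Next I hover over the pack and take a close look.

```bash
cat >> h.py <<'E'
def q(deg): a=np.radians(deg)/2; return [0,np.cos(a),np.sin(a),0]
RED=(.4487,.0494,9.8); DOCK=(.6046,.0278,-5.1)
def st(m=''):
    s=bot.state(); print(m,round(s['t'],2),np.round(s['position'],4),'F',np.round(s['force'],1),'w',round(s['width'],4),'g',round(s['grasp_force'],1))
E
python3 - <<'E'
from h import *
print(bot.solve_ik([RED[0],RED[1],.2],q(9.8)),bot.solve_ik([DOCK[0],DOCK[1],.19],q(-5.1)))
bot.movep([RED[0],RED[1],.20],q(RED[2])); st()
bot.gripper_to(.06,40); st()
c=snap('wrist','w1'); P=cloud(c)
Q=P.reshape(-1,3); F=c['frame'].reshape(-1,3).astype(int)
m=(F[:,0]>2*F[:,1])&(F[:,0]>2*F[:,2])&(Q[:,2]>.088)&(Q[:,2]<.102)
print(m.sum(),np.median(Q[m],0),cv2.minAreaRect((Q[m,:2]*1000).astype(np.float32)))
E
```

```text
[-0.03103639  0.14215977 -0.31421504  1.11442152  0.          2.939514  ] [-0.05882998  0.45234917  0.0880422   1.20648936  0.         -3.11141084]
 2.26 [0.4491 0.0488 0.2001] F [0.3 0.  0.3] w 0.0852 g 0.0
 2.63 [0.4488 0.0492 0.2   ] F [ 0.  -0.3  0. ] w 0.0601 g 0.0
2365 [0.45226137 0.0507236  0.0936457 ] ((450.25732421875, 50.2449836730957), (59.005897521972656, 34.35356140136719), 8.832374572753906)
```

View pics/w1.png

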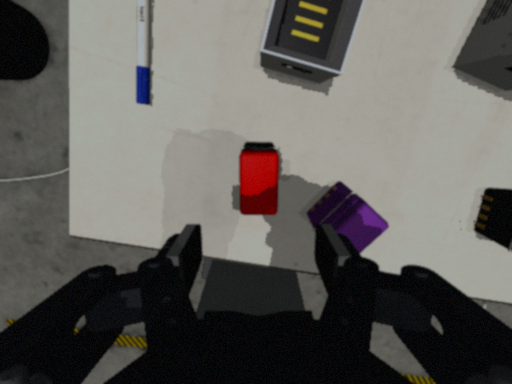

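The close look shows the red cap at (258,182). The purple pack at (350,218) is clear of the finger paths. The wrist camera agrees with the top view within 2 mm. I'll use the half-turn grasp so the last joint stays mid-range when I carry the pack to the dock.

```bash
python3 - <<'E'
from h import *
x,y=.4494,.0498; o=q(9.5+180)
print(bot.solve_ik([x,y,.2],o), bot.solve_ik([DOCK[0],DOCK[1],.26],q(DOCK[2]+180)))
bot.movep([x,y,.15],o); st('over')
bot.move_linear([x,y,.066],.08); st('down')
bot.gripper_to(.03,45); st('grip')
bot.move_linear([x,y,.25],.12); st('up')
bot.movep([DOCK[0],DOCK[1],.25],q(DOCK[2]+180)); bot.hold(.2); st('dock')
c=snap('top','t2'); snap('wrist','w2')
cv2.imwrite('pics/t2c.png',cv2.resize(cv2.imread('pics/t2.png')[60:260,130:360],None,fx=3,fy=3))
E
```

```text
[-0.03009477  0.14361828 -0.31248187  1.11469618  0.         -0.19590105] [-0.05882998  0.43889691  0.24741653  1.37931595  0.          0.03018181]
over 5.33 [0.4494 0.0498 0.15  ] F [ 0.5 -0.   0.3] w 0.06 g 0.0
down 6.53 [0.45   0.0498 0.0665] F [-0.4 -0.3  1. ] w 0.0599 g 0.0
grip 6.86 [0.4501 0.0496 0.0666] F [-0.3 -1.7  4.9] w 0.0352 g 45.6
up 8.54 [0.4489 0.0498 0.2493] F [ 0.5 -0.3 -2.3] w 0.0355 g 45.0
dock 9.42 [0.6036 0.0281 0.2505] F [-0.7  0.7 -1.9] w 0.0352 g 45.0
```

View pics/w2.png

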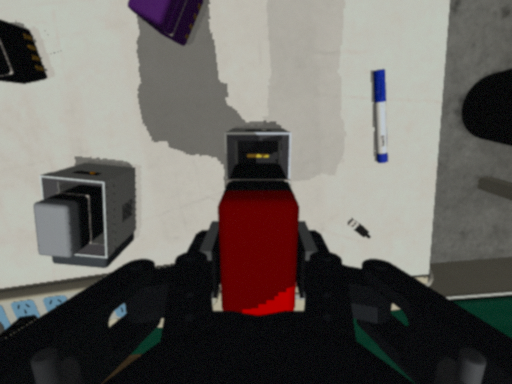

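The wrist view shows the pack held straight, with its cap at (259,245). The dock's near edge spans (228–290,132), centred at the same column. I'll check the numbers before lowering.

```bash
python3 - <<'E'
from h import *
c=dict(np.load('pics/w2.npz')); P=cloud(c).reshape(-1,3); F=c['frame'].reshape(-1,3).astype(int)
red=(F[:,0]>2*F[:,1])&(F[:,0]>40)
R=P[red&(P[:,2]>.2)]; zt=np.median(R[:,2]); R=R[abs(R[:,2]-zt)<.006]
print('cap',zt,cv2.minAreaRect((R[:,:2]*1000).astype(np.float32)))
a=np.radians(DOCK[2]); d=(P[:,:2]-DOCK[:2])@np.array([[np.cos(a),-np.sin(a)],[np.sin(a),np.cos(a)]])
m=(abs(P[:,2]-.084)<.005)&(np.abs(d)<.07).all(1)
print('rim in dock frame',m.sum(),d[m].min(0),d[m].max(0),np.percentile(d[m],[2,98],axis=0), np.median(P[m,2]))
E
```

```text
cap 0.2776042205861411 ((602.0192260742188, 29.44533920288086), (35.72236251831055, 58.85096740722656), 84.7729721069336)
rim in dock frame 685 [-0.04702638 -0.03563184] [0.00415937 0.03648928] [[-0.04697782 -0.03526617]
 [ 0.00247377  0.03615002]] 0.08293281534771496
```

Pack and dock are aligned: the pack sits about 2.5 mm short in x and 1 mm off in y, with the same yaw. I'll correct that, lower it onto the tray and release.

```bash
python3 - <<'E'
from h import *
p=bot.state()['position']; x,y=DOCK[0]+.0015,DOCK[1]-.0006
bot.move_linear([x,y,.17],.1); bot.hold(.15); st('pre')
bot.move_linear([x,y,.121],.06); st('in')
for z in (.119,.117,.1155):
    bot.move_linear([x,y,z],.03); bot.hold(.1); st(z)
    if bot.state()['force'][2]>1: break
bot.gripper_to(.06); st('open')
bot.move_linear([x,y,.20],.12); bot.gripper_to(0.0,30); st('up')
c=snap('top','t3');snap('wrist','w3'); P=cloud(c).reshape(-1,3); F=c['frame'].reshape(-1,3).astype(int)
m=(F[:,0]>2*F[:,1])&(F[:,0]>40)&(P[:,2]>.12)&(P[:,2]<.16)&(abs(P[:,0]-.6)<.08)
if m.sum()>5: print(m.sum(),np.median(P[m],0),cv2.minAreaRect((P[m,:2]*1000).astype(np.float32)))
E
```

```text
pre 10.62 [0.6068 0.0272 0.171 ] F [ 0.2 -0.3 -2.2] w 0.0356 g 45.0
in 11.58 [0.6065 0.0272 0.1214] F [ 0.2  1.  -2.2] w 0.0353 g 45.0
0.119 11.93 [0.6062 0.0272 0.1192] F [-0.6  0.4 -1.8] w 0.0354 g 45.0
0.117 12.28 [0.606  0.0272 0.1169] F [ 0.2 -0.2 -1.1] w 0.0355 g 45.0
0.1155 12.63 [0.6063 0.0271 0.1162] F [-1.6 -0.4  4.1] w 0.0352 g 45.7
open 12.99 [0.6061 0.0272 0.1152] F [ 0.   0.1 -0.3] w 0.0604 g 0.0
up 14.45 [0.6061 0.0272 0.2   ] F [ 0.   0.  -0.9] w 0.0002 g 0.0
278 [0.59195575 0.02475439 0.14435179] ((597.1299438476562, 27.167871475219727), (35.21134948730469, 45.746768951416016), 84.57111358642578)
```

View pics/w3.png

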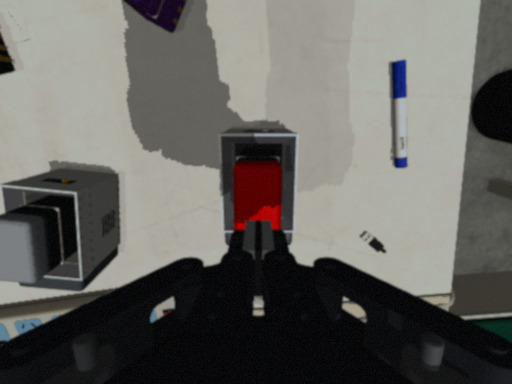

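The pack stands upright in the pocket at (258,195) with its top at z=0.144, so the tray is up. Next is one push with shut fingers, guarded by force.

```bash
python3 - <<'E'
from h import *
x,y=.6052,.0275
bot.move_linear([x,y,.150],.12); st()
bot.move_linear([x,y,.118],.04); st()
z=.118
while z>.102:
    z-=.002; bot.move_linear([x,y,z],.03); bot.hold(.1); st(round(z,4))
    if bot.state()['force'][2]>15: break
bot.hold(.2); st('end')
bot.move_linear([x,y,.20],.1); bot.hold(.3); st('up')
c=snap('wrist','w4'); P=cloud(c).reshape(-1,3); F=c['frame'].reshape(-1,3).astype(int)
m=(F[:,0]>2*F[:,1])&(F[:,0]>40)&(abs(P[:,0]-.6)<.05)&(abs(P[:,1]-.027)<.04)
print(m.sum(),np.median(P[m],0))
E
```

```text
15.12 [0.6052 0.0275 0.1503] F [-0.5 -0.5  0.1] w 0.0001 g 0.0
 16.07 [0.6064 0.0274 0.119 ] F [0.4 0.9 6.3] w 0.0002 g 3.0
0.116 16.42 [0.6064 0.0274 0.1171] F [0.4 0.2 6.1] w -0.0001 g 3.1
0.114 16.77 [0.6064 0.0274 0.1151] F [0.4 0.1 7.4] w -0.0002 g 3.2
0.112 17.12 [0.6064 0.0274 0.1131] F [0.2 1.  6.7] w -0.0 g 3.3
0.11 17.47 [0.6064 0.0274 0.1114] F [-0.8  0.2  7.6] w -0.0001 g 3.9
0.108 17.82 [0.6065 0.0275 0.1105] F [-2.6  0.2 13.8] w 0.0001 g 7.1
0.106 18.17 [0.6068 0.0275 0.1105] F [-7.4  0.3 24.5] w 0.0003 g 12.2
end 18.37 [0.6068 0.0275 0.1105] F [-6.4 -0.4 24.7] w 0.0 g 12.2
up 19.76 [0.605  0.0275 0.1996] F [-1.4  0.3  0.6] w -0.0004 g 0.0
2869 [0.59900846 0.02867275 0.12161273]
```

The stop was felt at z=0.1105, and the top rose to about 0.122 (0.123 expected when caught). I'll retreat and verify.

```bash
python3 - <<'E'
from h import *
bot.move_linear([.50,.0275,.26],.15); bot.hold(.5); st()
c=snap('scene','s5'); t=snap('top','t5')
cv2.imwrite('pics/s5c.png',cv2.resize(cv2.imread('pics/s5.png')[140:300,150:370],None,fx=3,fy=3))
E
```

```text
21.27 [0.5001 0.0275 0.2599] F [ 0.5  1.7 -0.8] w 0.0001 g 0.0
```

View pics/s5c.png

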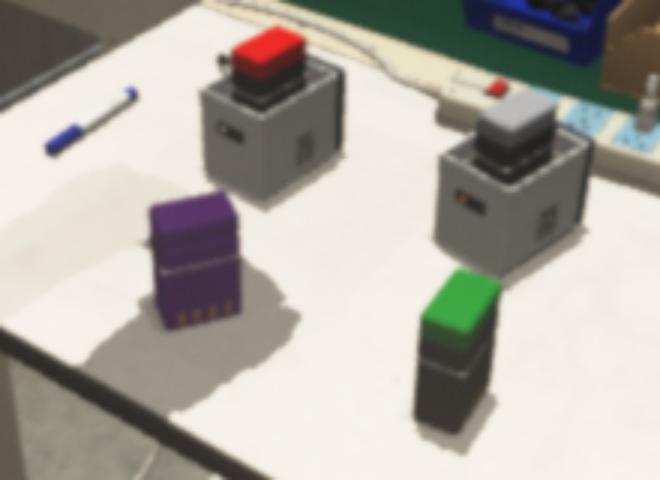

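The crop shows the red pack at (270,60) standing in the dock as low as the grey one at (515,120). The green and purple packs are upright. One numeric check against the grey pack, then I'll hand in.

```bash
python3 - <<'E'
from h import *
c=dict(np.load('pics/s5.npz')); P=cloud(c)
zr=np.median(P[156:160,237:244,2]); zg=np.median(P[176:182,318:326,2]); print(zr,zg)
if abs(zr-zg)<.006: bot.close_job(); st('done')
E
```

```text
0.12327709986707042 0.12406371836197938
the job is handed in; nothing more can be done
the job is handed in; nothing more can be done
```

The red-capped pack is caught in the charging dock: its top measures 123 mm, as specified, and 124 mm for the grey pack beside it. The green pack was left untouched, and I handed the job in at about 21 s.

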